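Index the inspection stage four clicks and take the picture

ROBOT

A 7-joint arm with a two-finger parallel gripper is mounted at the origin on the work surface. World frame = base frame: x ahead of the robot, y to its left, z up, the work surface at z = 0. Lengths are in m, angles in rad, forces in N, time in s.
With the tool pointing down it reaches from about 0.4 to 0.85 m from the base axis. Payload 6.9 kg.
Tool frame: the origin (TCP) lies on the centre line of the jaws, within the pads' length; the fingertips stand 8 mm ahead of it and the grasp point (between the pads) lies 11 mm behind it; z points along the fingers, y is the line along which they close (so a half turn about z gives the same grasp; the last joint's range is limited). The gripper opens to 85 mm and grips with 20 to 120 N. Pads are 22 mm wide; open, the fingers measure 114 mm over their backs; the gripper's body (76 mm by 85 mm) begins 54 mm behind the grasp point. The pads swing forward as they close: fully open they stand 13 mm farther back than shut.
Start: joints at [1.389, 0.507, -0.238, 1.5, 0.126, 1.149, -0.155], TCP at [0.177, -0.599, 0.239] pointing down, gripper open.
Joint ranges: [-3.08, 3.08], [-0.24, 2.05], [-1.43, 1.35], [0, 2.5], [-1.52, 4.66], [0.17, 1.96], [-2.89, 2.89]. Speed limits (rad/s): [2.39, 2.39, 3.14, 3.14, 3.14, 3.14, 3.14].

INTERFACE

Orientations are given as a rotation vector (axis times angle).
In Python, from station import telemetry, capture, camera_model, sign_off, boxes_of, mark_of gives the robot as it stands.
- The arm moves only by the shell command python3 -m inch 'ROWS' [FORCE]. ROWS is JSON, one flat list of numbers, 5 for each row, row after row: the opening in per cent of the stroke, from 0 (shut) to 100 (fully open), then the shift along the world's x, y, z in mm, then the turn about the world's z in rad. A call has 1 to 5 rows; each row shifts and turns the commanded pose from where the row before left it; what a row does not reach is not made up. A row lasts 1/12 s, in which the tool goes at most 41.7 mm and 7.16 degrees, less where a joint would pass 70% of its speed; a pose out of reach is approached as far as the arm can. A call with a gripper value outside its range is refused whole. The fingers move at their own pace and stop on an object; FORCE is the grip in N (left out, the last holds). Time passes only in rows, so rows that do not move let the fingers close. It gives the time, the measured TCP pose, the force, the opening and the grip force at its end, in the units of the state.
- telemetry.observe(): the state, without advancing time (a new reading comes with each control period).
- capture(name): name is "scene" or "top"; returns (picture, depth): 384x512x3 uint8, blue, green, red; 384x512 float32, m along the optical axis (not along the pixel's ray), 0 where there is no reading.
- camera_model(name): a dict with "K" (3x3 intrinsics, pixels), "T" (4x4, takes a point from camera to world coordinates). Camera axes: x right, y down, z forward; pixel columns grow to the right and rows downward; lengths in m; the calibration is good to about 2 mm. A picture is of the moment at which its call begins. camera_model takes no time and is no camera call.
- sign_off(): hands the job in; it is judged then, once.
Trained networks look in the newest picture that a camera, given by its name, has taken for a name from the list of things; names that differ only in an ending like _2 or _b are one class to them, and where a whole thing is asked for, a point or a joint stands for the part that bears it (a point fixed in the world has none). Each returns a list of dicts, best first, with "confidence" (0 to 1); they miss things now and then, are a little off and sometimes report something else, mostly with a low value. They report only what shows in the picture. A call takes as long as a camera call. They do not tell look-alikes from the thing itself.
- boxes_of(name, camera): "xyz" ([x, y, z] in m, in the coordinates of the camera as it stood for that picture, good to about 4 mm: the middle of the surface that is visible of it).
- mark_of(name, camera): "xyz" ([x, y, z] in m, in the coordinates of the camera as it stood for that picture, good to about 4 mm: a listed point, or the origin of a listed thing).
The state is a dict: "clock": time; "joint_positions": joint angles; "qvel": joint speeds; "tau": joint torques, N m; "tool_pos": TCP position; "eef_rot": TCP orientation; "ft_force": force on the tool from outside, world axes, zero at the start; "moment": the same for the moment, N m; "width": finger opening in m; "finger_force": force on a finger pad.
Only numpy, scipy, OpenCV 4.12 (cv2) and the standard library are available. Lean on these libraries where they do the work, as an engineer would, in place of code of your own. Each camera call takes 0.05 s, during which the arm holds its last target. There are 200 camera calls.

TASK

On the wafer inspection console, turn the click-stop dial with a fingertip in its finger well, clockwise seen from above, exactly four clicks from where it stands: not past the fourth click, and never back below the starting stop. Take the finger out of the dial, then press the button on the small separate box all the way down, let it come back up and move clear. Grip and lift nothing, do not touch the wafer stage, leave the loupe, the bottle and the wafer case where they stand, and do not press the button before the dial rests on its fourth click.

Things in the scene. Friction and masses are not known exactly. Their poses are not given: they have to be found in the camera images.
- console: Fixed white cabinet on the bench, 340 (its x) x 220 (its y) x 60 mm high. Origin: centre of its underside, on the bench; x points to its far end, z up. The dial sits on top of its near half; on the far half, around (+100, 0) mm, are two rails with the wafer stage and over it a slim camera on a post (top 192 mm above the bench, over 140 mm from the dial axis).
- bezel: Fixed aluminium ring round the dial, 156 mm outside, 132 mm inside, 20 mm high, on the console's top, at any yaw. Origin: on the dial's vertical axis, at the ring's underside (60 mm above the bench). 20 black marks on its top, one each 18 degrees, one on its own +x axis. The dial is a grey disc, 128 mm in diameter, sunk in it, its top 2 mm above the ring's.
- dial (a joint): Dial angle (rad), growing clockwise seen from above. Starts on a stop, at 0, with the finger well on the bezel's +x axis. Stops (clicks) every 0.3142 rad (18 degrees): four clicks is 1.257. A sprung ball holds it at a stop; passing the crest halfway to the next takes some 3 to 4 N sideways at the well, then the dial snaps forward by itself onto the next stop and stays there.
- well (a point): Centre of the floor of the dial's only finger well: a round blind hole, 44 mm in diameter, 13 mm deep, dark rubber floor, grey vertical walls, its centre 38 mm from the dial's axis; the floor lies 69 mm and the dial's top 82 mm above the bench. It turns with the dial.
- stage (a joint): Travel (m) of the wafer stage, geared to the dial: 8 mm a click along the console's +y, 0 at the start.
- wafer (a point): Centre of the top of the 100 mm wafer on its 100 x 100 mm stage, 85 mm above the bench. Not to be touched.
- pod: Fixed grey box on the bench beside the console, 85 x 85 x 45 mm high, that carries the push button in the middle of its top. Origin: centre of its underside.
- go (a joint): Travel of the push button (m): 0 up, 0.006 fully down (about 5 N); a spring brings it up again.
- go_top (a point): Centre of the top of the button, a grey round cap of 32 mm diameter, 67 mm above the bench when up, standing 10 mm above its black collar. Pressed straight down.
- bottle: Loose white bottle, 60 mm in diameter, 150 mm high, standing on the bench on the other side of the console from the button box. Origin: centre of its foot.
- case: Loose round flat wafer case, 120 mm in diameter, 23 mm high, on the bench. Origin: centre of its underside.
- loupe: Loose black loupe, 30 mm in diameter, 42 mm high, standing on a near corner of the console's top beside the dial. Origin: centre of its foot.
There are look-alikes about, which are no part of the job. Of the things shaped like the pod, the grey one is meant.

How it is judged:
On the way, in this order (a step that is already met when the one before it is completed fails the run):
1. the dial rests on its fourth click with nothing pushing it (value of joint dial between 1.1624 and 1.3509 rad and contact force between the fingers and dial below 0.3 N), for 0.2 s.
2. the button is pressed down (value of joint dial between 1.1624 and 1.3509 rad and value of joint go above 0.005 m), for 0.02 s.
At the end, for the whole second after the job is handed in: The dial rests on its fourth click clockwise from the start (1.257 rad, within 0.094), the button has been pressed at least 5 mm after that and is up again (within 1 mm), nothing else has been disturbed (value of joint dial between 1.1624 and 1.3509 rad and value of joint go below 0.001 m and velocity of joint dial between -0.1 and 0.1 rad/s); the robot touches nothing.
It fails at once if the dial is turned past the fourth click (value of joint dial above 1.4451 rad).
It fails at once if the dial is turned back below its starting stop (value of joint dial below -0.1885 rad).
It fails at once if the button is pressed before the dial is on its fourth click (value of joint go above 0.002 m and not (value of joint dial between 1.1624 and 1.3509 rad)).
It fails at once if the wafer stage is touched (contact force between any of the fingers, the arm and stage above 1 N).
It fails at once if the loupe, bottle or case is moved by more than 10 mm (distance of any of bottle, case, loupe from where it was at the start of the episode above 0.01 m).
It also fails if it takes over 67 s, if anything falls off the work surface, if the arm or the gripper's body presses on something with over 40 N, if the wrist force passes 120 N, or if a joint passes its speed limit or range.

## Working session

There is one attempt and no reset: what is moved stays moved. The work goes in short steps, Python scripts to look and compute and a shell command to move; the robot and the scene stay as the last step left them, time stands still between calls to the robot, and variables do not carry over. Pictures are saved under pics/ and viewed, at most 10 in all, crops included, and the job is handed in when it is done.

```bash
mkdir -p pics; cat > h.py <<'E'
import numpy as np,cv2
from station import *
def W(cam,p):
    T=np.array(camera_model(cam)["T"]); return (T@np.r_[p,1])[:3]
def pix(cam,w):
    m=camera_model(cam);p=np.linalg.inv(np.array(m["T"]))@np.r_[w,1];q=np.array(m["K"])@p[:3];return q[:2]/q[2]
def cloud(cam,d):
    m=camera_model(cam);K=np.array(m["K"]);v,u=np.mgrid[:d.shape[0],:d.shape[1]]
    P=np.stack([(u-K[0,2])/K[0,0]*d,(v-K[1,2])/K[1,1]*d,d,np.ones_like(d)],-1)
    return (P@np.array(m["T"]).T)[...,:3]
E
python3 - <<'E'
from h import *
ims=[]
for c in("scene","top"):
    im,d=capture(c);cv2.imwrite(f"pics/{c}0.png",im);np.save(f"{c}0.npy",d)
    for n in("console","bezel","well","go_top","pod","bottle","case","loupe","wafer"):
        for r in mark_of(n,c)[:4]:
            w=W(c,r["xyz"]);print(c,n,round(r["confidence"],2),w.round(3),pix(c,w).round())
s=telemetry.observe();print(s["clock"],s["tool_pos"],s["eef_rot"],s["width"])
E
```

```text
scene console 0.86 [ 0.632  0.007 -0.002] [265. 234.]
scene console 0.48 [ 0.494 -0.337  0.001] [120. 242.]
scene bezel 0.75 [ 0.568 -0.011  0.06 ] [247. 203.]
scene bezel 0.73 [ 0.509 -0.105  0.06 ] [205. 201.]
scene bezel 0.6 [0.738 0.008 0.082] [287. 231.]
scene well 0.9 [0.537 0.022 0.07 ] [253. 191.]
scene go_top 0.57 [ 0.354 -0.356  0.071] [ 95. 194.]
scene pod 0.83 [ 0.35 -0.35  0.  ] [103. 214.]
scene pod 0.66 [ 0.491 -0.339 -0.   ] [119. 242.]
scene bottle 0.81 [0.436 0.305 0.001] [321. 169.]
scene bottle 0.37 [ 0.507 -0.104  0.061] [205. 200.]
scene case 0.95 [ 0.658 -0.336  0.002] [137. 283.]
scene loupe 0.59 [ 0.51  -0.105  0.058] [205. 202.]
scene wafer 0.87 [0.734 0.01  0.08 ] [287. 231.]
top console 0.98 [ 0.633  0.005 -0.   ] [246. 164.]
top bezel 0.75 [ 0.571 -0.015  0.061] [254. 183.]
top bezel 0.73 [0.541 0.015 0.066] [243. 195.]
top bezel 0.44 [0.739 0.006 0.083] [245. 118.]
top well 0.61 [0.537 0.015 0.064] [243. 196.]
top go_top 0.63 [ 0.501 -0.341  0.067] [380. 208.]
top go_top 0.51 [ 0.356 -0.351  0.068] [387. 264.]
top pod 0.83 [ 0.358 -0.352  0.001] [378. 261.]
top pod 0.62 [ 0.495 -0.341 -0.001] [371. 211.]
top bottle 0.94 [0.439 0.302 0.004] [139. 236.]
top case 0.56 [ 0.66  -0.34  -0.002] [368. 153.]
top loupe 0.48 [ 0.511 -0.107  0.061] [290. 206.]
top wafer 0.57 [0.737 0.006 0.084] [245. 119.]
1.0 [ 0.17738634 -0.59930007  0.23927911] [-3.10912277e+00 -4.50460831e-01 -1.06850678e-05] 0.08555275791863398
```

View pics/scene0.png

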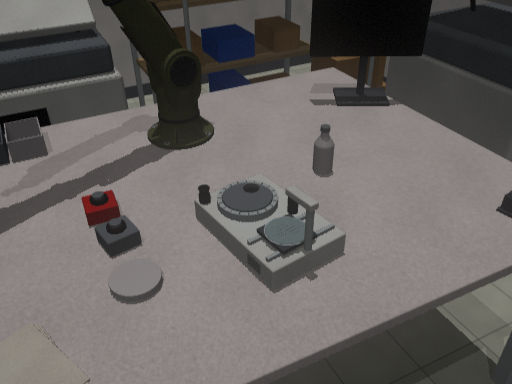

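View pics/top0.png

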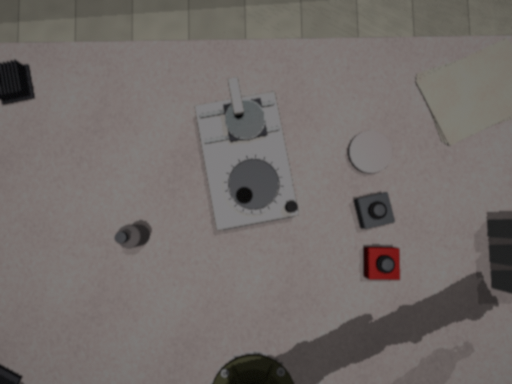

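The scene picture shows a red box at (100,207) and a grey one at (118,235). The top picture shows them at (382,263) and (374,210). In the top picture the dial is at (254,184), its well at (244,195), the loupe at (291,207), the case at (368,153) and the bottle at (130,235).

Look-alikes for the button box are the red pod at top (382,263) and the grey pod at top (374,210), and I choose the grey one. Dark round things are the well (244,195) and the loupe (291,207), and I choose the well. Next I check both choices in one crop and refine the positions.

```bash
python3 - <<'E'
from h import *
im=cv2.imread("pics/top0.png");d=np.load("top0.npy");P=cloud("top",d)
m=camera_model("top");K=np.array(m["K"]);T=np.array(m["T"])
def onplane(u,v,z):
    r=T[:3,:3]@np.array([(u-K[0,2])/K[0,0],(v-K[1,2])/K[1,1],1]);t=T[:3,3];return t+r*(z-t[2])/r[2]
print("cam",T[:3,3].round(3))
g=cv2.cvtColor(im,cv2.COLOR_BGR2GRAY).astype(int)
# well: dark blob
def blob(mask,seed):
    n,l=cv2.connectedComponents(mask.astype(np.uint8));return l==l[seed[1],seed[0]]
w=blob(g<40,(244,195));v,u=np.nonzero(w);print("well px",u.mean(),v.mean(),w.sum(),onplane(u.mean(),v.mean(),.069).round(4),"depth",P[w].mean(0).round(4))
Z=P[...,2]
# dial top + ring region
X=P[...,:2];near=np.hypot(X[...,0]-.569,X[...,1]+.013)<.1
r=near&(Z>.074)&(Z<.09);r=blob(r,(258,178));c,rad=cv2.minEnclosingCircle(np.argwhere(r)[:,::-1].astype(np.float32));print("ring",c,rad,onplane(*c,.080).round(4),np.median(Z[r]))
for s in((380,208),(387,264)):
    b=(np.hypot(X[...,0]-onplane(*s,.067)[0],X[...,1]-onplane(*s,.067)[1])<.03)&(Z>.061)
    v,u=np.nonzero(b);print("btn",u.mean(),v.mean(),b.sum(),P[b].mean(0).round(4),onplane(u.mean(),v.mean(),.067).round(4),im[b].mean(0))
for c in((.569,-.013,.06),):print(Z[20:21,20:21])
a=cv2.resize(im[135:275,190:410],None,fx=3.6,fy=3.6,interpolation=cv2.INTER_CUBIC);cv2.imwrite("pics/crop0.png",cv2.convertScaleAbs(a,alpha=1.5))
E
```

```text
cam [0.47  0.006 0.978]
well px 243.7258883248731 194.79187817258884 197 [0.5411 0.0126 0.069 ] depth [0.5411 0.0126 0.0688]
ring (253.36544799804688, 184.08038330078125) 30.505590438842773 [ 0.5674 -0.0127  0.08  ] 0.0811307315025443
btn 378.781512605042 209.7983193277311 119 [ 0.4956 -0.3378  0.0662] [ 0.4956 -0.3375  0.067 ] [62.05042017 59.84033613 59.34453782]
btn 386.6929133858268 264.59055118110234 127 [ 0.3545 -0.3516  0.0661] [ 0.3546 -0.3513  0.067 ] [59.91338583 57.67716535 57.62992126]
[[-0.75201516]]
```

View pics/crop0.png

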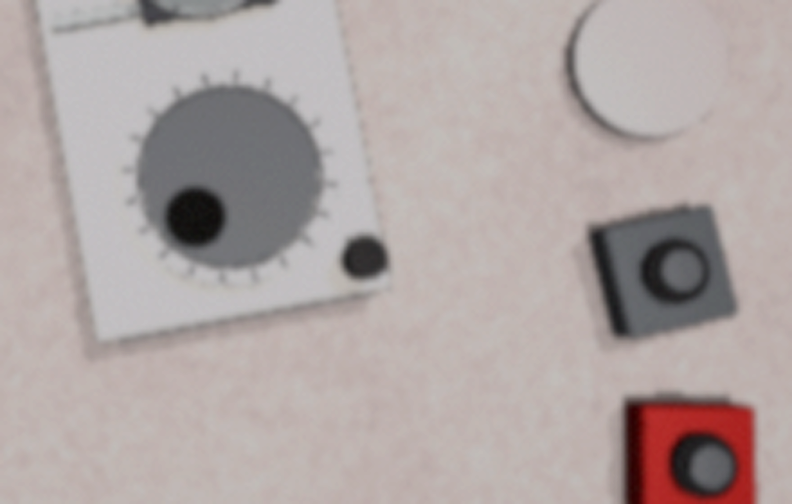

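The crop shows the well at (195,216) in the dial centred at (230,176), and the grey box's button at (683,270). Both choices hold: the measured radius is 36.8 mm against 38, and the heights come out at 69 and 66 mm. The dial axis is at (0.568,-0.0125) and the well at (0.5405,0.013), a bearing of about 136.8°. After four clicks the bearing should be 64.8°.

```bash
python3 -m inch '[0,20,34,0,0,0,20,34,0,0,0,20,34,0,0,0,20,34,0,0,0,20,34,0,0]' 20; python3 -m inch '[0,20,34,0,0,0,20,34,0,0,0,20,34,0,0,0,20,34,0,0,0,20,34,0,0]'; python3 -m inch '[0,20,34,0,0,0,20,34,0,0,0,20,34,0,0,0,20,34,0,0,0,0,0,0,0]'
```

```text
clock: 1.42
tool_pos: [0.278, -0.4276, 0.2394]
eef_rot: [3.109, 0.45, 0.0]
ft_force: [0.3, -0.8, 0.4]
width: 0.0253
finger_force: 0.0
clock: 1.83
tool_pos: [0.378, -0.2576, 0.2396]
eef_rot: [3.108, 0.45, 0.001]
ft_force: [-0.2, -0.7, -0.0]
width: -0.0002
finger_force: 0.0
clock: 2.25
tool_pos: [0.4613, -0.1151, 0.2401]
eef_rot: [-3.104, -0.467, -0.007]
ft_force: [-0.3, 0.6, 0.1]
width: 0.0006
finger_force: 0.0
```

```bash
python3 -m inch '[0,20,32,0,0,0,20,32,0,0,0,20,32,0,0,0,19,32,0,0,0,0,0,0,0]'; python3 -m inch '[0,0,0,-30,0,0,0,0,-30,0,0,0,0,-30,0,0,0,0,-20,0,0,0,0,0,0]'
```

```text
clock: 2.67
tool_pos: [0.5392, 0.0129, 0.2397]
eef_rot: [-3.102, -0.464, -0.006]
ft_force: [0.0, 1.1, -0.5]
width: 0.0001
finger_force: 0.0
clock: 3.08
tool_pos: [0.5338, 0.0039, 0.1256]
eef_rot: [-3.108, -0.451, 0.011]
ft_force: [-1.2, 0.1, 0.3]
width: -0.0001
finger_force: 0.0
```

```bash
python3 -m inch '[0,0,0,0,0,0,0,0,0,0]'; python3 - <<'E'
from h import *
a,d=capture("scene");b,e=capture("top")
P=cloud("top",e);X=P[...,:2];Z=P[...,2]
print(telemetry.observe()["tool_pos"])
c1=cv2.resize(a[160:250,190:320],None,fx=3,fy=3,interpolation=cv2.INTER_CUBIC)
c2=cv2.resize(b[145:235,190:320],None,fx=3,fy=3,interpolation=cv2.INTER_CUBIC)
cv2.imwrite("pics/c1.png",cv2.convertScaleAbs(np.hstack([c1,c2]),alpha=1.5))
E
```

```text
clock: 3.25
tool_pos: [0.5372, 0.0047, 0.1305]
eef_rot: [3.109, 0.45, 0.003]
ft_force: [0.1, 1.2, -0.1]
width: -0.0
finger_force: 0.0
[0.53742583 0.00470459 0.13095724]
```

View pics/c1.png

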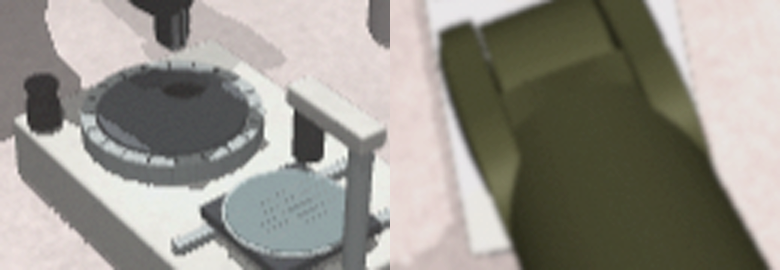

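The finger is above the dial, beside the well (crop: finger at (172,35), well at (180,88)). I correct its position before going in.

```bash
python3 -m inch '[0,3,8,-10,0,0,0,0,-10,0,0,0,0,-8,0,0,0,0,0,0,0,0,0,0,0]'
```

```text
clock: 3.77
tool_pos: [0.5387, 0.0127, 0.1004]
eef_rot: [-3.109, -0.451, 0.003]
ft_force: [0.4, -0.2, -1.0]
width: 0.0
finger_force: 0.0
```

```bash
python3 -m inch '[0,2,0,-5,0,0,0,0,-5,0,0,0,0,0,0]';python3 -m inch '[0,0,0,-4,0,0,0,0,-4,0,0,0,0,0,0,0,0,0,0,0]'
```

```text
clock: 4.02
tool_pos: [0.5411, 0.0125, 0.0904]
eef_rot: [-3.109, -0.45, 0.002]
ft_force: [-0.7, -0.6, 0.4]
width: 0.0001
finger_force: 0.0
clock: 4.35
tool_pos: [0.5412, 0.0127, 0.0831]
eef_rot: [-3.109, -0.451, 0.001]
ft_force: [1.0, 0.3, -0.4]
width: 0.0004
finger_force: 0.0
```

In the well with no vertical load. In finger bearing, I expect contact about 7° ahead of the well's centre. First push is about 18° along the arc.

```bash
python3 -m inch '[0,2,2,-2,0,0,2,2,0,0,0,0,0,0,0]'; python3 -m inch '[0,2,2,0,0,0,3,1,0,0,0,0,0,0,0,0,0,0,0,0]'; python3 - <<'E'
from h import *
im,d=capture("scene");cv2.imwrite("pics/s2.png",im)
for n in("well","wafer"):
    for r in mark_of(n,"scene")[:2]: print(n,round(r["confidence"],2),W("scene",r["xyz"]).round(4))
E
```

```text
clock: 4.6
tool_pos: [0.546, 0.0174, 0.0814]
eef_rot: [-3.109, -0.451, -0.001]
ft_force: [-0.4, -0.7, -0.4]
width: -0.0001
finger_force: 0.0
clock: 4.93
tool_pos: [0.5506, 0.0196, 0.0813]
eef_rot: [3.109, 0.45, 0.0]
ft_force: [-1.0, -0.7, -1.2]
width: 0.0001
finger_force: 0.5
well 0.86 [0.5403 0.0263 0.0699]
well 0.17 [ 0.4915 -0.3334  0.069 ]
wafer 0.68 [0.7355 0.013  0.0826]
wafer 0.35 [ 0.4907 -0.3354  0.0695]
```

```bash
cat > trk.py <<'E'
from h import *
y=np.array([-.12,.993])  # console +y approx (yaw set below)
def est(cam,im,d):
    # console yaw from axis->wafer line at start
    ex=np.array([.736-.568,.0075+.0125]);ex/=np.linalg.norm(ex);ey=np.array([-ex[1],ex[0]])
    P=cloud(cam,d);Q=P[...,:2]-np.array([.568,-.0125]);a=Q@ex;b=Q@ey;Z=P[...,2]
    m=(Z>.078)&(Z<.092)&(a>.11)&(a<.23)&(b>-.09)&(b<.12)
    lo=[];hi=[]
    for s in np.arange(.12,.21,.01):
        k=m&(a>=s)&(a<s+.01)
        if k.sum()>20: lo.append(b[k].min());hi.append(b[k].max())
    return np.round([np.median(lo)*1e3,np.median(hi)*1e3],1),int(m.sum())
if __name__=="__main__":
    for c in("scene","top"):
        print(c,"start",est(c,cv2.imread(f"pics/{c}0.png"),np.load(f"{c}0.npy")),"now",est(c,*capture(c)))
    s=telemetry.observe();print(s["clock"],s["tool_pos"].round(4) if hasattr(s["tool_pos"],"round") else s["tool_pos"])
E
python3 trk.py
```

```text
scene start (array([-51.8,  49.5]), 1221) now (array([-49.8,  49.9]), 1210)
top start (array([-52.6,  48.8]), 1314) now (array([-50.6,  51.4]), 1238)
5.1833 [0.5503 0.0196 0.0813]
```

The stage has moved about 2 mm, so the dial is about 5° on and the finger leads the well by about 13°. First crest should come near α≈22°.

```bash
python3 -m inch '[0,2,1,0,0,0,2,1,0,0,0,0,0,0,0,0,0,0,0,0]'; python3 trk.py
```

```text
clock: 5.52
tool_pos: [0.5549, 0.0224, 0.0814]
eef_rot: [-3.108, -0.451, -0.001]
ft_force: [-0.4, 0.0, -0.5]
width: -0.0
finger_force: 0.0
scene start (array([-51.8,  49.5]), 1221) now (array([-43. ,  55.4]), 1162)
top start (array([-52.6,  48.8]), 1314) now (array([-43.5,  56.7]), 1164)
5.6167 [0.5546 0.0222 0.0813]
```

First click done (8 mm). Next target is α≈44°.

```bash
python3 -m inch '[0,3,1,0,0,0,3,1,0,0,0,3,1,0,0,0,2,0,0,0,0,0,0,0,0]'; python3 trk.py
```

```text
clock: 6.03
tool_pos: [0.5665, 0.0251, 0.0814]
eef_rot: [-3.109, -0.451, -0.003]
ft_force: [0.2, 0.4, 0.3]
width: -0.0003
finger_force: 0.0
scene start (array([-51.8,  49.5]), 1221) now (array([-35.4,  63. ]), 1118)
top start (array([-52.6,  48.8]), 1314) now (array([-35.7,  65. ]), 902)
6.1333 [0.5659 0.025  0.0814]
```

Two clicks (16 mm). Next target is α≈61.5°.

```bash
python3 -m inch '[0,3,0,0,0,0,3,0,0,0,0,3,-1,0,0,0,2,0,0,0,0,0,0,0,0]'; python3 trk.py
```

```text
clock: 6.55
tool_pos: [0.5774, 0.0236, 0.0813]
eef_rot: [-3.109, -0.45, -0.002]
ft_force: [0.5, -0.2, -0.6]
width: -0.0
finger_force: 0.0
scene start (array([-51.8,  49.5]), 1221) now (array([-28.1,  72.5]), 1074)
top start (array([-52.6,  48.8]), 1314) now (array([-26.5,  73.4]), 630)
6.65 [0.5771 0.024  0.0814]
```

Three clicks (24 mm). For the last one I go gently to α≈78°.

```bash
python3 -m inch '[0,3,-1,0,0,0,3,-1,0,0,0,2,-1,0,0,0,2,-1,0,0,0,0,0,0,0]'; python3 trk.py
```

```text
clock: 7.07
tool_pos: [0.5872, 0.0191, 0.0813]
eef_rot: [3.109, 0.449, 0.001]
ft_force: [0.1, -0.9, 0.0]
width: -0.0001
finger_force: 0.0
scene start (array([-51.8,  49.5]), 1221) now (array([-19.5,  83. ]), 1045)
top start (array([-52.6,  48.8]), 1314) now (array([23.3, 81.5]), 475)
7.1667 [0.5871 0.0197 0.0814]
```

Four clicks (32 mm). I retract straight up and check with a fresh view.

```bash
python3 -m inch '[0,0,0,10,0,0,0,0,15,0,0,0,0,25,0,0,0,0,35,0,0,0,0,35,0]'; python3 -m inch '[0,0,0,35,0,0,-5,-30,0,0,0,-5,-35,0,0,0,-5,-35,0,0,0,-5,-35,0,0]'; python3 -m inch '[0,-10,-35,0,0,0,-10,-35,0,0,0,-10,-35,0,0,0,-10,-35,0,0,0,0,0,0,0]';python3 trk.py; python3 - <<'E'
from h import *
b,e=capture("top");a,_=capture("scene")
f=lambda i:cv2.resize(i,None,fx=3,fy=3,interpolation=cv2.INTER_CUBIC)
cv2.imwrite("pics/c3.png",cv2.convertScaleAbs(np.hstack([f(a[160:290,190:320]),f(b[100:230,190:320])]),alpha=1.5))
for c in("scene","top"):
  for n in("well","loupe","go_top"):
    for r in mark_of(n,c)[:2]: print(c,n,round(r["confidence"],2),W(c,r["xyz"]).round(4))
E
```

```text
clock: 7.58
tool_pos: [0.5859, 0.02, 0.203]
eef_rot: [-3.108, -0.451, 0.001]
ft_force: [0.8, -0.1, -0.1]
width: -0.0003
finger_force: 0.0
clock: 8.0
tool_pos: [0.5663, -0.1163, 0.2377]
eef_rot: [3.108, 0.452, 0.003]
ft_force: [-0.1, -0.6, 0.4]
width: -0.0001
finger_force: 0.0
clock: 8.42
tool_pos: [0.523, -0.2647, 0.2367]
eef_rot: [3.107, 0.433, -0.003]
ft_force: [-0.8, -1.0, 0.8]
width: -0.0002
finger_force: 0.0
scene start (array([-51.8,  49.5]), 1221) now (array([-20.2,  81.8]), 1041)
top start (array([-52.6,  48.8]), 1314) now (array([-19.7,  81.1]), 1315)
8.5167 [ 0.5258 -0.2571  0.2369]
scene well 0.76 [0.5807 0.0284 0.0685]
scene loupe 0.64 [ 0.5044 -0.1014  0.0599]
scene go_top 0.56 [ 0.3543 -0.3522  0.0667]
scene go_top 0.49 [ 0.4946 -0.3319  0.0681]
top well 0.77 [0.5849 0.0255 0.068 ]
top loupe 0.68 [ 0.5097 -0.1098  0.0604]
top go_top 0.62 [ 0.3579 -0.3512  0.0671]
top go_top 0.52 [ 0.4991 -0.3401  0.067 ]
```

View pics/c3.png

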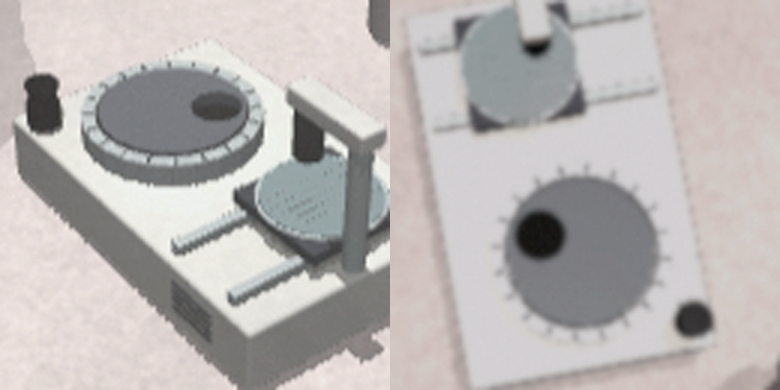

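The right crop shows the well at (540,234), moved from lower left to upper left of the dial, which is 72° clockwise. The stage has shifted 32 mm and the loupe is in place. Now to the grey button at (0.4957,-0.3377).

```bash
python3 -m inch '[0,-15,-35,0,0,0,-15,-35,0,0,0,0,-11,0,0,0,0,0,0,0,0,0,0,0,0]'; python3 -m inch '[0,0,0,-30,0,0,0,0,-30,0,0,0,0,-30,0,0,0,0,-30,0,0,0,0,0,0]'; python3 -m inch '[0,0,0,0,0,0,0,0,0,0]'
```

```text
clock: 9.33
tool_pos: [0.4963, -0.3365, 0.236]
eef_rot: [-3.109, -0.448, 0.0]
ft_force: [0.9, -0.1, 0.2]
width: 0.0001
finger_force: 0.0
clock: 9.75
tool_pos: [0.4943, -0.3327, 0.1112]
eef_rot: [-3.102, -0.454, 0.01]
ft_force: [-1.1, 1.0, -0.7]
width: -0.0001
finger_force: 0.0
clock: 9.92
tool_pos: [0.4979, -0.3355, 0.1179]
eef_rot: [3.108, 0.453, 0.003]
ft_force: [0.5, 0.2, 0.7]
width: -0.0001
finger_force: 0.0
```

```bash
python3 -m inch '[0,-1,-2,-15,0,0,0,0,-15,0,0,0,0,-8,0,0,0,0,0,0,0,0,0,0,0]'; python3 -m inch '[0,0,0,-3,0,0,0,0,-3,0,0,0,0,-3,0,0,0,0,0,0]'
```

```text
clock: 10.33
tool_pos: [0.4961, -0.3383, 0.0795]
eef_rot: [3.108, 0.451, 0.002]
ft_force: [0.6, 0.1, 0.2]
width: -0.0001
finger_force: 0.0
clock: 10.67
tool_pos: [0.4964, -0.3386, 0.0697]
eef_rot: [3.108, 0.451, 0.003]
ft_force: [1.9, 0.2, 4.2]
width: -0.0002
finger_force: 2.2
```

```bash
python3 -m inch '[0,0,0,-1,0,0,0,0,0,0]'; python3 -m inch '[0,0,0,-1,0,0,0,0,0,0]'
```

```text
clock: 10.83
tool_pos: [0.4964, -0.3386, 0.0692]
eef_rot: [3.108, 0.45, 0.003]
ft_force: [1.6, -1.0, 5.3]
width: 0.0001
finger_force: 2.8
clock: 11.0
tool_pos: [0.4964, -0.3387, 0.069]
eef_rot: [3.107, 0.45, 0.003]
ft_force: [-0.6, 1.3, 12.6]
width: 0.0001
finger_force: 6.6
```

The force jumped to 12.6 N with no more travel, so the button is fully down. I release it and move clear.

```bash
python3 -m inch '[0,0,0,5,0,0,0,0,10,0,0,0,0,25,0,0,0,0,35,0,0,0,0,35,0]'; python3 -m inch '[0,0,0,30,0,0,-20,-30,0,0,0,-20,-30,0,0,0,-20,-30,0,0,0,-20,-30,0,0]'; python3 -m inch '[0,0,0,0,0,0,0,0,0,0]'; python3 trk.py; python3 - <<'E'
from h import *
b,e=capture("top");P=cloud("top",e)
b=(np.hypot(P[...,0]-.4957,P[...,1]+.3377)<.012);print("btn z",np.median(P[b][:,2]))
for n in("well","loupe","bottle","case"):
    print(n,[W("top",r["xyz"]).round(3) for r in mark_of(n,"top")[:1]])
E
```

```text
clock: 11.42
tool_pos: [0.494, -0.3376, 0.1777]
eef_rot: [-3.106, -0.45, 0.005]
ft_force: [0.9, -0.8, 1.2]
width: -0.0
finger_force: 0.0
clock: 11.83
tool_pos: [0.4137, -0.459, 0.2076]
eef_rot: [-3.108, -0.451, 0.002]
ft_force: [1.3, -0.2, 0.4]
width: 0.0001
finger_force: 0.0
clock: 12.0
tool_pos: [0.4124, -0.4604, 0.2068]
eef_rot: [-3.109, -0.442, 0.003]
ft_force: [-0.2, 0.8, 1.3]
width: -0.0001
finger_force: 0.0
scene start (array([-51.8,  49.5]), 1221) now (array([-19.4,  81.6]), 1043)
top start (array([-52.6,  48.8]), 1314) now (array([-20.2,  80.9]), 1316)
12.1 [ 0.4154 -0.4574  0.2072]
btn z 0.06703958905967522
well [array([0.584, 0.024, 0.065])]
loupe [array([ 0.512, -0.106,  0.062])]
bottle [array([ 0.436,  0.3  , -0.   ])]
case [array([ 0.659, -0.34 ,  0.001])]
```

```bash
python3 -c "
from station import *
print(sign_off())"
```

```text
the job is handed in; nothing more can be done
None
```

I handed the job in at about 12 s of the 67 s: the dial rests on its fourth click (stage moved 32 mm), the grey box's button was pressed to its stop and is back up at 67 mm, the loupe, bottle and case read within about 4 mm of their starting places, and the arm is clear; the hand-in gave no verdict.

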